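Bring the ball dish to the pouring spot and turn it to the container

ROBOT

A 6-joint arm with a two-finger parallel gripper is mounted at the origin on a cart in front of the work surface, level with it; the furniture and walls round the work are solid. World frame = base frame: x ahead of the robot, y to its left, z up, the work surface at z = 0. Lengths are in m, angles in rad, forces in N, time in s.
With the tool pointing down it reaches from about 0.3 to 0.95 m from the base axis. Payload 3.1 kg.
Tool frame: the origin (TCP) lies on the centre line of the jaws, within the pads' length; the fingertips stand ctrl.tip_reach ahead of it and the grasp point (between the pads) lies 2 mm behind it (ctrl.tip_reach is the distance from the TCP to the fingertips, in m); z points along the fingers, y is the line along which they close (so a half turn about z gives the same grasp; the last joint's range is limited). The gripper opens to 85 mm and grips with 20 to 120 N. Pads are 22 mm wide; open, the fingers measure 114 mm over their backs; the gripper's body (76 mm by 85 mm) begins 54 mm behind the grasp point. The pads swing forward as they close: fully open they stand 13 mm farther back than shut.
Start: joints at [1.244, 0.308, 1.634, -0, 1.2, -0.07], TCP at [0.159, 0.605, 0.248] pointing down, gripper open.
Joint ranges: [-3.06, 3.06], [-0.79, 1.96], [0.05, 2.63], [-1.19, 4.34], [0.05, 2.64], [-2.94, 2.94]. Speed limits (rad/s): [2.79, 2.79, 3.14, 3.14, 3.14, 3.14].

INTERFACE

Orientations are given as a unit quaternion [x, y, z, w].
In Python, from workcell import ctrl, fingers, optics, workorder, current_time, current_joint_pos, current_joint_velocities, current_tau, current_tcp_pos, current_orientation, current_force, current_ft_torque, current_grip_width, current_gripper_force gives the robot as it stands. Calls block until the motion is done:
- ctrl.goto(position, orientation): joint-space move of the TCP to a pose.
- ctrl.movel(position, vel=0.15, rotation=None, f_stop=None): straight line of the TCP; rotation=None keeps the orientation; vel is the mean speed in m/s. With f_stop (N) it stops when the force on the tool has changed by that much, and returns True; else False.
- ctrl.goto_joints(angles): joint-space move.
- fingers.set_gripper(opening): finger opening in m; the grip force is fixed at half the most; returns when the fingers have stopped.
- ctrl.wait(seconds).
- ctrl.inverse_kinematics(position, orientation): joint angles nearest the present ones, or None.
- optics.capture(name): name is "side" or "top"; returns a dict with "frame" (420x560x3 uint8, red, green, blue), "K" (3x3 intrinsics, pixels), "world_from_camera" (4x4, takes a point from camera to world coordinates). Camera axes: x right, y up, looking along -z (the intrinsics and any distortion apply to the point x, -y, -z); pixel columns grow to the right and rows downward; lengths in m; the calibration is good to about 2 mm. A picture is of the moment at which its call begins. There is no depth.
A pose or a line that the arm cannot do raises ctrl.MotionError and nothing moves.
- workorder.hand_in(): hands the job in; it is judged then, once.
Readings, each from a call of its own:
- current_time(): time.
- current_joint_pos(): joint angles.
- current_joint_velocities(): joint speeds.
- current_tau(): joint torques, N m.
- current_tcp_pos(): TCP position.
- current_orientation(): TCP orientation.
- current_force(): force on the tool from outside, world axes, zero at the start.
- current_ft_torque(): the same for the moment, N m.
- current_grip_width(): finger opening in m.
- current_gripper_force(): force on a finger pad.
Only numpy, scipy, OpenCV 4.12 (cv2) and the standard library are available. Lean on these libraries where they do the work, as an engineer would, in place of code of your own. Each camera call takes 0.05 s, during which the arm holds its last target. There are 200 camera calls.

TASK

Take the ball dish by its bridge handle and slide it along the board, without lifting it, from the white ring until it stands centred in the green ring. There lift it straight up clear of the board by some 5 to 10 cm, and only then turn it about a quarter turn on the spot, so that its orange spout points at the grey container. All the while keep the dish level and the loose steel ball inside the small blue ring in its middle, leave the container, the jar and the green tape roll where they are, and finish holding the dish still in the gripper, up over the green ring, ready to pour: do not put it down or let go.

Things in the scene. Friction and masses are not known exactly. Their poses are not given: they have to be found in the camera images.
- dish_grip (a point): centre of the rubber-covered middle of the dish's handle bar, on the dish's axis, 85 mm above its underside; axes as dish_foot. The flat bar is 12.5 mm thick (along x), 133 mm long (along y), 18 mm tall, on two legs at y = +-64 mm, open beneath. Pinch it across its thickness, from above
- dish_foot (a point): centre of the underside of the loose round aluminium dish (0.2 to 0.3 kg, 130 mm across, rim 22 mm high, bridge handle to 94 mm); z up along its axis, x out through the orange spout, which reaches 88 mm from the axis, 15 to 26 mm above the underside. At the start x points along the board's -x (roughly to the robot) within 17 degrees and the dish stands upright on the board
- ball_center (a point): centre of the loose steel ball, 22 mm across, 40 g, in the middle of the dish. The dish's inside is a shallow cone, 8 degrees steep, lowest in the middle (8 mm above the underside), so the ball stays there unless the dish is tilted or jerked; a thin blue ring of 20 mm radius is drawn round the middle
- board: fixed smooth grey board (the dish slides on it easily, friction about 0.2) 290 x 150 x 12 mm lying on the table; origin at the centre of its underside, x along its length (roughly away from the robot), top 12 mm above the table. Both rings are painted on it, 140 mm apart along its length, 70 mm either side of its middle; either may be the nearer to the robot.
- white_ring: painted white ring on the board, 140 mm across, where the dish stands at the start; origin at its centre on the board's top
- green_ring: painted green ring on the board, 140 mm across, where the dish is to go; origin at its centre on the board's top
- container_grey: open grey plastic container, 132 x 86 mm and 62 mm high, standing beside the board about 150 mm from the green ring's centre, to its left or its right, long side along the board; origin at the centre of its underside
- parts_jar: closed white jar with blue lid, 53 mm across, 72 mm high, standing on the other side of the green ring, about 150 mm from its centre; origin at the centre of its underside; to be left alone
- tape_green: roll of green tape lying on the table right of the white ring, beside the board, 64 mm across, 19 mm high; origin at the centre of its underside; to be left alone
There are look-alikes about, which are no part of the job. There is more than one size of the part that bears dish_grip; the job needs the larger.

How it is judged:
By the outcome, as a careful person would: the job done as asked, in the order asked, and still so for the second after the job is handed in, while the arm keeps its last pose, push and grip.
It also fails if it takes over 43 s, if anything falls off the work surface, if the arm or the gripper's body presses on something with over 40 N, if the wrist force passes 120 N, or if a joint passes its speed limit or range.

## Working session

There is one attempt and no reset: what is moved stays moved. The work goes in short steps, each a Python script; the robot and the scene stay as the last script left them, time stands still between calls to the robot, and variables do not carry over. Pictures are saved under pics/ and viewed, at most 10 in all, crops included, and the job is handed in when it is done.

```bash
mkdir -p pics
python3 - <<'E'
from workcell import *
import cv2,numpy as np
for n in("side","top"):
    c=optics.capture(n); cv2.imwrite(f"pics/{n}0.png",c["frame"][:,:,::-1]); print(n,c["K"].tolist(),np.round(c["world_from_camera"],4).tolist(),[k for k in c])
print(ctrl.tip_reach,current_orientation(),current_time(),current_grip_width())
E
```

```text
side [[538.0488816399246, 0.0, 281.14027225989406], [0.0, 538.0488816399246, 205.14997925883958], [0.0, 0.0, 1.0]] [[0.8865, 0.2325, -0.4002, 0.1299], [-0.4627, 0.4604, -0.7576, -0.3472], [0.0081, 0.8568, 0.5157, 0.5197], [0.0, 0.0, 0.0, 1.0]] ['frame', 'K', 'world_from_camera']
top [[527.5552324981995, 0.0, 282.8961831484146], [0.0, 527.5552324981995, 209.84859012606336], [0.0, 0.0, 1.0]] [[0.0061, 0.9732, -0.2297, 0.2598], [-1.0, 0.0067, 0.0017, 0.3313], [0.0031, 0.2297, 0.9733, 1.0224], [0.0, 0.0, 0.0, 1.0]] ['frame', 'K', 'world_from_camera']
0.017 [ 1.28054995e-01  9.91766495e-01 -1.04193190e-03 -2.29843383e-04] 0.1 0.08544825964584751
```

View pics/top0.png

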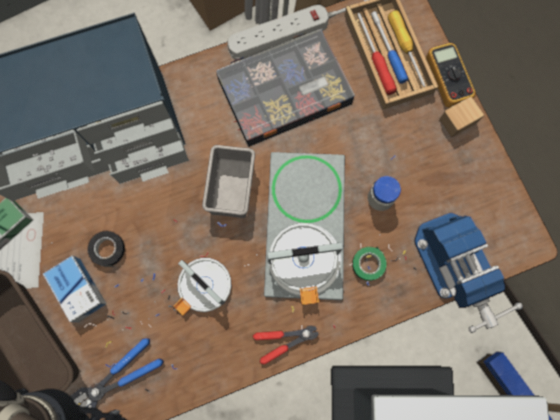

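View pics/side0.png

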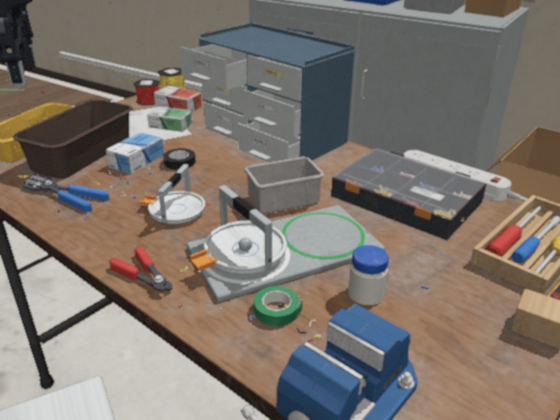

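The top view shows the big dish on the board's white ring, with its bar at (307,252) and spout at (309,296). The green ring is at (307,188), the grey container at (230,180), the jar at (385,192) and the tape at (369,264). There are two candidates for the dish: (304,260) and a smaller one standing on the table at (204,285). The one at (304,260) fits, because it is larger and stands on the board. Next I measure and confirm it with a crop.

```bash
cat > h.py <<'E'
from workcell import *
import cv2,numpy as np
def ray(c,uv,z):
    uv=np.atleast_2d(np.asarray(uv,float)); K=c["K"]; T=np.array(c["world_from_camera"])
    d=np.c_[(uv[:,0]-K[0,2])/K[0,0],-(uv[:,1]-K[1,2])/K[1,1],-np.ones(len(uv))]@T[:3,:3].T
    return T[:3,3]+d*((z-T[2,3])/d[:,2])[:,None]
def circ(P):
    A=np.c_[P[:,:2],np.ones(len(P))]; s=np.linalg.lstsq(A,(P[:,:2]**2).sum(1),rcond=None)[0]
    return s[:2]/2,np.sqrt(s[2]+(s[:2]**2).sum()/4)
def mask(c,lo,hi,box):
    m=cv2.inRange(cv2.cvtColor(c["frame"],cv2.COLOR_RGB2HSV),lo,hi); o=np.zeros_like(m)
    x0,y0,x1,y1=box; o[y0:y1,x0:x1]=m[y0:y1,x0:x1]; return o
def px(m): return np.argwhere(m>0)[:,::-1].astype(float)
E
python3 - <<'E'
from h import *
t=optics.capture("top"); s=optics.capture("side")
for n,c,gb,ob,kb in(("top",t,(262,148,350,228),(295,285,325,308),(285,240,345,264)),("side",s,(280,205,372,262),(188,248,220,270),(225,195,275,232))):
    g=mask(c,(45,110,60),(80,255,255),gb); P=px(g); w=ray(c,P,.012); ctr,r=circ(w)
    e=np.abs(np.linalg.norm(w[:,:2]-ctr,axis=1)-r)<.006; print(n,"green",circ(w[e]),len(P),e.sum())
    o=px(mask(c,(5,150,120),(20,255,255),ob)); print(" spout",o.mean(0),len(o),ray(c,o.mean(0),.012+.024))
    k=px(mask(c,(0,0,0),(180,255,60),kb)); print(" bar",k.mean(0),k.min(0),k.max(0),len(k),ray(c,k.mean(0),.106),ray(c,k.mean(0),.097))
    if n=="top":
        w=ray(c,k,.106)[:,:2]; w-=w.mean(0); u,sv,v=np.linalg.svd(w,full_matrices=False); print(" bar dir",v[0],sv)
# board edges: grey low-sat region
c=t; m=mask(c,(0,0,90),(180,45,255),(255,145,352,308))
m=cv2.morphologyEx(m,cv2.MORPH_OPEN,np.ones((3,3)))
w=ray(c,px(m),.012)[:,:2]
r=cv2.minAreaRect((w*1000).astype(np.float32)); print("board",r)
cv2.imwrite("pics/crop.png",np.hstack([cv2.resize(t["frame"][140:320,160:400],None,fx=2,fy=2.0,interpolation=3),cv2.resize(s["frame"][150:330,140:300],None,fx=2,fy=2)])[:,:,::-1])
for n,p,z in(("cont",(230,180),.03),("jar",(386,188),.072),("small",(204,285),.02)): print(n,ray(t,p,z))
E
```

```text
top green (array([0.54276276, 0.28316661]), np.float64(0.06628884980644006)) 390 390
 spout [308.99134199 297.03030303] 231 [[0.32728927 0.28035721 0.036     ]]
 bar [304.78571429 251.25714286] [293. 247.] [317. 255.] 140 [[0.40179256 0.29092694 0.106     ]] [[0.40318693 0.29053032 0.097     ]]
 bar dir [-0.15068912  0.9885812 ] [0.14273909 0.03560949]
side green (array([0.54312956, 0.28419775]), np.float64(0.06648503087532438)) 202 202
 spout [201.29347826 260.19565217] 276 [[0.32582716 0.27621167 0.036     ]]
 bar [241.72131148 206.80737705] [233. 198.] [252. 218.] 244 [[0.39660993 0.28266713 0.106     ]] [[0.40241252 0.29637071 0.097     ]]
board ((472.3925476074219, 286.1988830566406), (152.012451171875, 291.3943176269531), 87.96615600585938)
cont [[0.55338679 0.43357183 0.03      ]]
jar [[0.52743086 0.13708366 0.072     ]]
small [[0.34959607 0.47766296 0.02      ]]
```

View pics/crop.png

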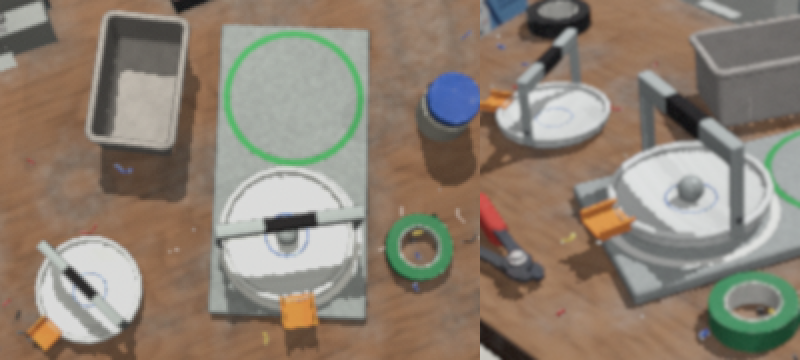

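The crop confirms the large dish on the board: bar centre near (305,251) in the top view, ball in the blue ring, spout toward the robot. The smaller dish at (204,285) stands on the table, so it's the look-alike. Next I check IK for both half-turn options and go above the bar.

```bash
cat >> h.py <<'E'
from scipy.spatial.transform import Rotation as R
def quat(a):
    a=np.radians(a); y=np.array([np.cos(a),np.sin(a),0]); z=np.array([0,0,-1.]); x=np.cross(y,z)
    return R.from_matrix(np.c_[x,y,z]).as_quat()
A=8.6   # dish yaw is 180+A
G=np.array([.543,.2837])
E
python3 - <<'E'
from h import *
t=optics.capture("top")
cc=ray(t,(229.3,179.5),.062)[0]; print("cont",cc,"dir",np.degrees(np.arctan2(*(cc[:2]-G)[::-1])))
for a in(A,A+180):
    for p,d in(((.402,.2895,.095),0),((.543,.2837,.095),0),((.543,.2837,.17),-100.6)):
        q=ctrl.inverse_kinematics(p,quat(a+d)); print(a,d,None if q is None else np.round(q,2))
a=current_orientation(); print(R.from_quat(a).as_matrix()[:,1])
E
```

```text
cont [0.54489831 0.43162991 0.062     ] dir 89.26479325789809
8.6 0 [ 0.54  0.27  2.04 -0.    0.83  0.39]
8.6 0 [ 0.41  0.46  1.76 -0.    0.92  0.26]
8.6 -100.6 [ 0.41  0.37  1.73 -0.    1.05  2.02]
188.6 0 [ 0.54  0.27  2.04 -0.    0.83 -2.76]
188.6 0 [ 0.41  0.46  1.76 -0.    0.92 -2.88]
188.6 -100.6 [ 0.41  0.37  1.73 -0.    1.05 -1.13]
[ 0.2540029   0.96720284 -0.00109   ]
```

Run:
```python
from h import *
ctrl.goto([.4025,.2895,.19],quat(A)); fingers.set_gripper(.05)
print(current_time(),current_tcp_pos())
ctrl.movel([.4025,.2895,.125],vel=.08)
s=optics.capture("side");t=optics.capture("top")
im=np.hstack([cv2.resize(s["frame"][90:290,160:320],None,fx=2.5,fy=2.5),cv2.resize(t["frame"][190:310,250:350],None,fx=4,fy=500/120)])
print(current_time(),current_tcp_pos(),current_force()); cv2.imwrite("pics/above.png",im[:,:,::-1])
```

```text
2.1833 [0.40237086 0.28978909 0.18998803]
3.25 [0.40307874 0.28986929 0.12571416] [ 0.26217564  0.64010865 -0.19147718]
```

View pics/above.png

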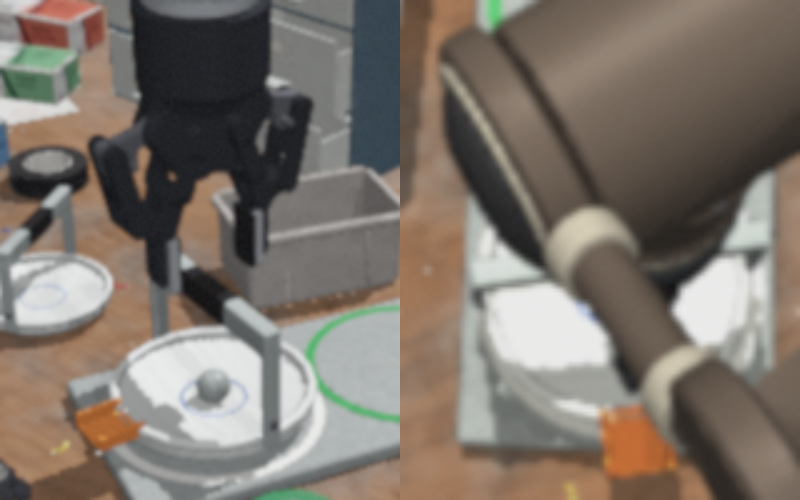

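The fingers straddle the bar's rubber middle: in the crop they are at (165,260) and (250,240), with the bar between at (205,290). The ball is centred at (212,385). I go down and close in stages.

Run:
```python
from h import *
print(ctrl.movel([.4025,.2895,.095],vel=.05,f_stop=8),current_tcp_pos(),current_force())
for w in(.03,.022,.016,.005):
    fingers.set_gripper(w); print(w,current_grip_width(),current_gripper_force(),np.round(current_force(),2),current_time())
ctrl.wait(.3)
s=optics.capture("side");print(current_tcp_pos(),np.round(current_force(),2),np.round(current_ft_torque(),3),current_time())
cv2.imwrite("pics/grip.png",cv2.resize(s["frame"][150:300,160:400],None,fx=3,fy=3)[:,:,::-1])
o=px(mask(s,(5,150,120),(20,255,255),(180,240,225,275)));print(o.mean(0),len(o))
```

```text
False [0.40252765 0.28952508 0.09486025] [-0.41382213  0.46908266  0.72353899]
0.03 0.02995145223498026 0.0 [-0.58  0.2  -0.82] 4.3333
0.022 0.021953493247878982 0.0 [ 0.08 -0.11 -0.8 ] 4.5833
0.016 0.015885565700788574 0.0 [-0.48 -0.31  0.37] 4.8167
0.005 0.01075078462655356 59.73852217197418 [ 0.33 -0.31 -0.06] 5.0333
[0.40260775 0.28954396 0.09503492] [-0.53 -0.58 -0.06] [-0.053 -0.11   0.016] 5.3833
[201.2633452  260.45551601] 281
```

View pics/grip.png

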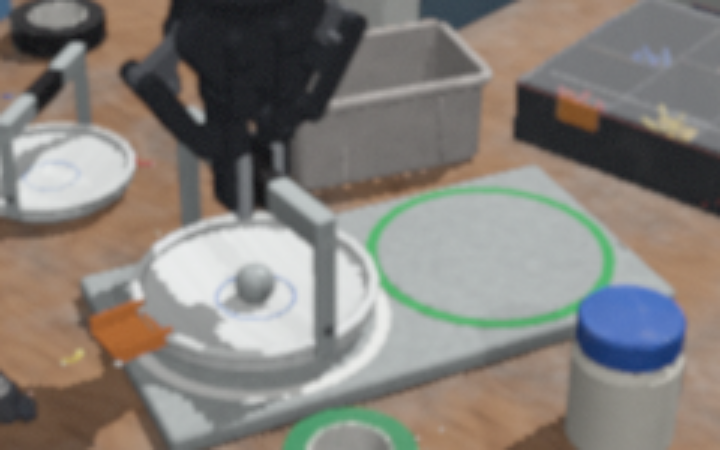

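The bar is gripped with 60 N, the spout hasn't moved (201,260), and the ball is in the blue ring. Now I slide.

Run:
```python
from h import *
p0=current_tcp_pos(); print(ctrl.movel([G[0],G[1]-.0005,.095],vel=.05),current_tcp_pos(),np.round(current_force(),2),np.round(current_ft_torque(),3),current_time())
ctrl.wait(.3)
s=optics.capture("side");t=optics.capture("top")
im=np.hstack([cv2.resize(s["frame"][150:300,240:400],None,fx=2.8,fy=4),cv2.resize(t["frame"][130:250,255:355],None,fx=3.5,fy=5)])
cv2.imwrite("pics/slid.png",im[:,:,::-1])
g=px(mask(s,(45,110,60),(80,255,255),(260,195,385,270))); w=ray(s,g,.012); print(len(g),circ(w))
o=px(mask(s,(5,150,120),(20,255,255),(250,200,320,275)));print("spout",ray(s,o.mean(0),.036),len(o))
```

```text
False [0.54295612 0.28321376 0.09505475] [-2.22 -0.58  3.81] [-0.001  0.437 -0.012] 8.35
136 (array([0.54314697, 0.28466245]), np.float64(0.06671630562333962))
spout [[0.4658127  0.26868505 0.036     ]] 221
```

View pics/slid.png

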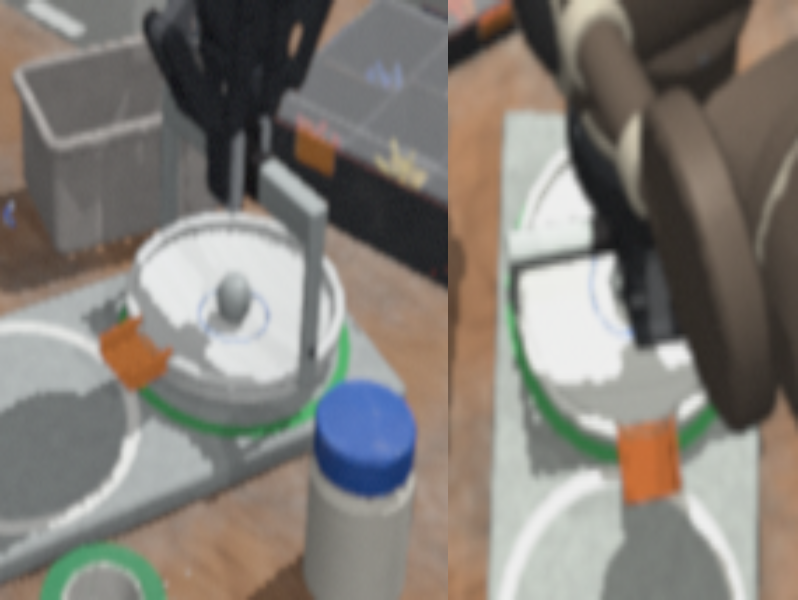

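The slide is done: the ball is in its blue ring at crop (234,298) and the spout at (135,355), and the dish stands over the green ring. I check the centring by the visible green strip at each bearing.

Run:
```python
from h import *
for n,box,c0 in(("side",(260,195,385,270),(.5431,.2842)),("top",(255,140,355,235),(.5428,.2832))):
    c=optics.capture(n); h,wd=c["frame"].shape[:2]
    c["frame"]=cv2.resize(c["frame"],None,fx=4,fy=4,interpolation=cv2.INTER_CUBIC)
    g=px(mask(c,(45,90,50),(85,255,255),[4*b for b in box]))/4-.375
    w=ray(c,g,.012)[:,:2]-np.array(c0); r=np.linalg.norm(w,axis=1)*1e3; a=np.degrees(np.arctan2(w[:,1],w[:,0]))%360
    for k in range(0,360,20):
        m=(a>=k)&(a<k+20)&(r<75)
        if m.sum()>30: print(n,k+10,m.sum(),np.round(np.percentile(r[m],[4,96]),1))
    w=ray(c,px(np.ones((1,1)))*0,.012)
```

```text
side 130 36 [66.8 69.2]
side 190 288 [63.9 69.1]
side 210 497 [63.8 69.1]
side 230 517 [63.9 69.3]
side 250 454 [63.9 69. ]
side 270 464 [63.7 68.8]
side 290 145 [63.  68.8]
side 310 356 [64.1 68.8]
side 330 309 [64.2 68.8]
top 90 34 [66.8 68.8]
top 110 269 [65.6 68.6]
top 130 442 [64.3 68.8]
top 150 504 [64. 69.]
top 170 331 [63.9 68.9]
top 210 382 [63.8 68.9]
top 230 124 [64.2 68.7]
```

The strip is even all round, so the dish is centred to 1–2 mm. Next is the straight lift, then the turn with the wrist joint in gentle parts.

Run:
```python
from h import *
p=current_tcp_pos(); ctrl.movel([G[0],G[1]-.0005,.170],vel=.05); ctrl.wait(.3)
print(current_tcp_pos(),current_grip_width(),np.round(current_force(),2),np.round(current_ft_torque(),3),current_time())
q=np.array(current_joint_pos()); end=q[5]+np.radians(8.6+180-88.5)
for v in np.linspace(q[5],end,6)[1:]:
    q[5]=v; ctrl.goto_joints(list(q)); ctrl.wait(.15)
ctrl.wait(.5)
print(current_tcp_pos(),R.from_quat(current_orientation()).as_matrix().round(3).tolist(),current_grip_width(),np.round(current_force(),2),current_time())
s=optics.capture("side");t=optics.capture("top")
im=np.hstack([cv2.resize(s["frame"][120:300,220:400],None,fx=2.2,fy=2.8),cv2.resize(t["frame"][120:250,195:355],None,fx=2.5,fy=504/130)])
cv2.imwrite("pics/fin.png",im[:,:,::-1])
```

```text
[0.54294512 0.28317081 0.16984765] 0.010923960276389226 [ 0.03  0.9  -2.96] [-0.015  0.034  0.003] 10.8
[0.54296011 0.28316343 0.16988092] [[1.0, -0.026, -0.0], [-0.026, -1.0, -0.0], [-0.0, 0.0, -1.0]] 0.01056030051535001 [-0.03 -0.21 -2.53] 14.175
```

View pics/fin.png

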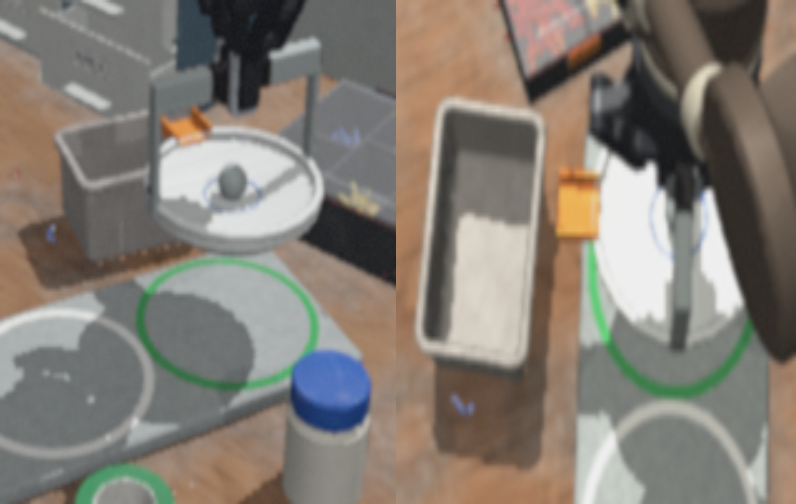

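The dish is up and level, the ball is inside the blue ring at crop (232,182), and the spout at (185,125), or (578,205) in the top crop, points at the container. The container and jar haven't moved.

Run:
```python
from h import *
print(workorder.hand_in())
```

```text
the job is handed in; nothing more can be done
None
```

The job is handed in: the dish is held still about 7.5 cm above the green ring, level, with the ball inside its blue ring and the spout pointing at the grey container.

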